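# Draw the guarded slide bolt with the hooked rod

### The job

Take the hooked rod from its rack, reach it under the clear guard, catch the upright lug of the slide bolt from behind and draw the bolt towards you to its end stop; prove that it is home with a steady pull of about 15 N against the stop for one second, never pulling over 22 N. Then unhook the rod without shoving the bolt back and lay the rod in its rack again as it was, hook down. Use only the hook on the bolt, and leave the oil bottle, the tin and the steel block alone.

Things in the scene. Friction and masses are not known exactly. Their poses are not given: they have to be found in the camera images.
- fixture: Fixed bolt guard: dark base plate 180x120x8 mm with an aluminium tunnel, clear roof. Origin on the bench under the tunnel; x points from the open front into the tunnel (the bolt is drawn along -x), z up. Tunnel x -35 (open front) to +66 mm (back plate), 90 mm wide inside, roof 100 to 104 mm over the bench; low guide bridge at x -30..-20, 32 mm high. The bolt's nose enters a keeper behind.
- bolt (a joint): Travel of the slide bolt in m: 0 = fully shut (nose in the keeper), 0.050 = against its rigid end stop (nose clear of the keeper). Sliding friction about 5 N; it stays where it is left.
- bolt_lug (a point): Middle of the upper rear edge of the bolt's steel lug (moves with the bolt), 50 mm over the bench, axes as fixture. Lug: upright plate 26 wide (y), 8 mm thick (x), this point on its rear face; it stands on a round bar of 12 mm (axis 20 mm over the bench; collar of 18 mm reaches 4 mm behind the lug). Rear face is at fixture x = 44 mm minus the travel; back plate at 66 mm.
- hook_grip (a point): Loose hooked rod, 150 g, gripped here: axis of its square black handle 14x14 mm, from 65 mm behind to 45 mm ahead of this point. x points along the rod to the hook, z up when the hook hangs down. Ahead is an 8 mm steel rod; at x = 140 mm it bends straight down into the hook finger, 8 mm thick, whose end is 30 mm below the axis. Mass centre about 15 mm ahead of this point.
- hook_tip (a point): Centre of the hook finger's rounded end (4 mm above its lowest point): at x = 140 mm, z = -26 mm from hook_grip.
- rack: Fixed rack: dark base plate 190x60 mm, two open-topped flared forks in which the rod lies along the rack's x, hook towards +x. Origin on the bench. Forks 8 mm thick at x = -55 mm (17 mm slot, under the handle) and +85 mm (11 mm slot, under the steel rod), tops about 70 mm over the bench.
- rack_rest (a point): Point fixed to the rack, 60 mm above its origin: where hook_grip lies when the rod rests in the rack.
- oil_bottle_mid (a point): Bystander: white oil bottle with red spout, 46 mm diameter, 150 mm tall, half-way up.
- paste_tin_mid (a point): Bystander: round tin 64 mm diameter, 35 mm high, half-way up.
- setup_block_mid (a point): Bystander: steel block with holes 51 x 76 x 25 mm, half-way up.

How it is judged:
By the outcome, as a careful person would: the job done as asked, in the order asked, and still so for the second after the job is handed in, with the robot touching nothing.
It also fails if it takes over 67 s, if anything falls off the work surface, if the arm or the gripper's body presses on something with over 40 N, if the wrist force passes 120 N, or if a joint passes its speed limit or range.

### The arm

A 7-joint arm with a two-finger parallel gripper is mounted at the origin on a cart in front of the work surface, level with it; the furniture and walls round the work are solid. World frame = base frame: x ahead of the robot, y to its left, z up, the work surface at z = 0. Lengths are in m, angles in rad, forces in N, time in s.
With the tool pointing down it reaches from about 0.4 to 0.85 m from the base axis. Payload 10.4 kg.
Tool frame: the origin (TCP) lies midway between the tips of the shut fingers; the grasp point (between the pads) lies 19 mm behind it; z points along the fingers, y is the line along which they close (so a half turn about z gives the same grasp; the last joint's range is limited). The gripper opens to 85 mm and grips with 20 to 120 N. Pads are 22 mm wide; open, the fingers measure 114 mm over their backs; the gripper's body (76 mm by 85 mm) begins 54 mm behind the grasp point. The pads swing forward as they close: fully open they stand 13 mm farther back than shut.
Start: joints at [1.212, 0.332, -0.065, 1.46, 0.022, 1.35, -0.088], TCP at [0.206, -0.59, 0.231] pointing down, gripper open.
Joint ranges: [-2.6, 2.6], [-0.5, 2.12], [-1.47, 1.34], [0.16, 2.42], [-1.27, 4.41], [0.06, 2.06], [-2.6, 2.6]. Speed limits (rad/s): [2.22, 2.22, 2.79, 2.79, 3.14, 3.14, 3.14].

### API

Orientations are given as a unit quaternion [x, y, z, w].
In Python, from workcell import get_obs, camera, camera_params, hand_in gives the robot as it stands.
- The arm moves only by the tool carry_out, never from a script. Its argument "commands" is a list that holds one entry, the list of rows, each a list of 6 numbers: the shift along the tool's x, y, z in units of 40 mm (1.0 is 40 mm), then the turn, a rotation vector about the tool's x, y, z in units of 6 degrees (1.0 is 6 degrees). In form: [[[x, y, z, ax, ay, az], ...]]. A call has 1 to 20 rows; each row shifts and turns the commanded pose from where the row before left it, along the tool's axes as they then stand; what a row does not reach is not made up. A row lasts 1/12 s, in which the tool goes at most 41.7 mm and 7.16 degrees, less where a joint would pass 70% of its speed; a pose out of reach is approached as far as the arm can. A call is refused whole if a number of a shift passes 1 or a number of a turn 1, either way. A call with a gripper value outside its range is refused whole. "hand" is the closure, from -1 (fully open) to 1 (shut), set as the call begins (left out, the last holds). The fingers move at their own pace and stop on an object; "force" is the grip in N (left out, the last holds). Time passes only in rows, so rows that do not move let the fingers close. It gives the time, the measured TCP pose, the force, the opening and the grip force at its end, in the units of the state.
- get_obs(): the state, without advancing time (a new reading comes with each control period).
- camera(name): name is "scene" or "side" or "wrist"; returns the picture (400x640x3 uint8, red, green, blue); there is no depth.
- camera_params(name): a dict with "mtx" (3x3 intrinsics, pixels), "R" (3x3) and "t" (3): a world point X has camera coordinates R X + t. Camera axes: x right, y down, z forward; pixel columns grow to the right and rows downward; lengths in m; the calibration is good to about 2 mm. A picture is of the moment at which its call begins: read the wrist's pose just before it. camera_params takes no time and is no camera call; for the wrist camera it gives the pose at the moment of the call.
- hand_in(): hands the job in; it is judged then, once.
The state is a dict: "clock": time; "joint_pos": joint angles; "joint_velocities": joint speeds; "tau": joint torques, N m; "position": TCP position; "ee_rot": TCP orientation; "ft_force": force on the tool from outside, world axes, zero at the start; "torque": the same for the moment, N m; "grip_width": opening from 0.0 (shut) to 1.0 (fully open); "grasp_force": force on a finger pad.
Only numpy, scipy, OpenCV 4.12 (cv2) and the standard library are available. Lean on these libraries where they do the work, as an engineer would, in place of code of your own. Each camera call takes 0.05 s, during which the arm holds its last target. There are 200 camera calls.

## Working session

There is one attempt and no reset: what is moved stays moved. The work goes in short steps, Python scripts to look and compute and a tool call to move; the robot and the scene stay as the last step left them, time stands still between calls to the robot, and variables do not carry over. Pictures are saved under pics/ and viewed, at most 10 in all, crops included, and the job is handed in when it is done.

Besides the shell and the picture viewer there is one more tool, called after "Request:" as name([rows], argument=value, ...), one row to a line, values as JSON. carry_out: Moves the arm, as the interface text tells. Its arguments: {"type":"object","properties":{"commands":{"type":"array"},"hand":{"type":"number"},"force":{"type":"number"}},"required":["commands"]}

```bash
mkdir -p pics; ls; python3 - <<'E'
from workcell import *
import cv2,numpy as np
o=get_obs();print({k:np.round(v,3).tolist() for k,v in o.items()})
for n in ["scene","side"]:
    p=camera_params(n);print(n,{k:np.round(v,3).tolist() for k,v in p.items()})
    cv2.imwrite(f"pics/{n}0.png",camera(n)[:,:,::-1])
E
```

```text
pics
{'clock': 0.0, 'joint_pos': [1.212, 0.333, -0.065, 1.461, 0.022, 1.35, -0.089], 'joint_velocities': [0.0, 0.0, 0.0, 0.001, 0.001, -0.0, 0.0], 'tau': [0.0, -62.544, 0.049, -39.16, 0.016, 0.01, 0.0], 'position': [0.206, -0.59, 0.231], 'ee_rot': [0.986, 0.167, -0.0, -0.001], 'ft_force': [0.258, -0.168, -0.529], 'torque': [-0.011, 0.014, 0.032], 'grasp_force': 0.0, 'grip_width': 0.998}
scene {'mtx': [[422.558, 0.0, 315.232], [0.0, 422.558, 198.859], [0.0, 0.0, 1.0]], 'R': [[-0.79, -0.613, -0.013], [-0.307, 0.415, -0.856], [0.531, -0.672, -0.516]], 't': [0.654, 0.072, 0.88]}
side {'mtx': [[380.773, 0.0, 321.114], [0.0, 380.773, 197.477], [0.0, 0.0, 1.0]], 'R': [[0.997, 0.076, 0.011], [0.053, -0.57, -0.82], [-0.055, 0.818, -0.572]], 't': [-0.582, 0.266, 0.585]}
```

View pics/scene0.png

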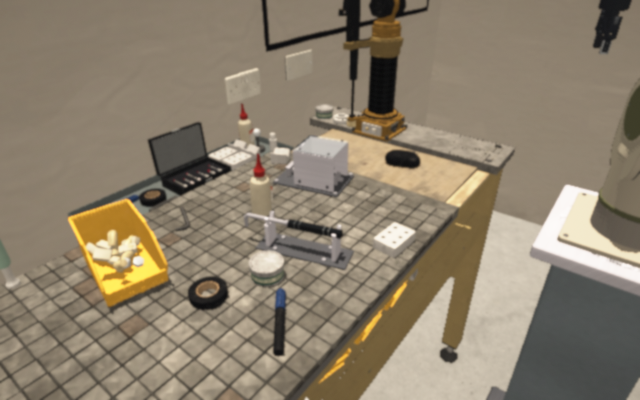

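View pics/side0.png

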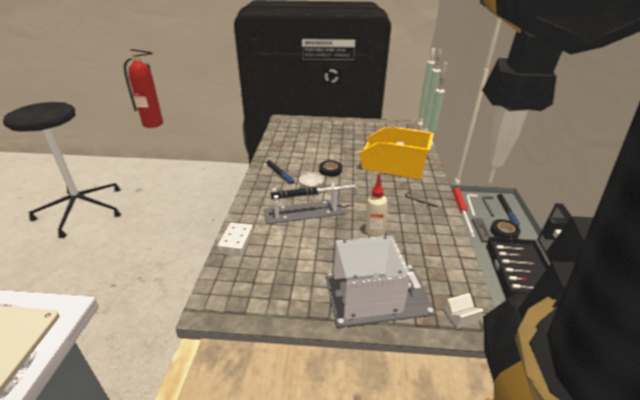

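The scene view shows the rack with the rod around (300,240) and the fixture around (318,165). The side view shows the rack around (310,205) and the fixture around (375,285). I'll enlarge both.

```bash
cat > h.py <<'E'
from workcell import *
import cv2,numpy as np
from scipy.spatial.transform import Rotation as Ro
def ray(n,uv,p=None):
    p=p or camera_params(n);R=np.array(p["R"]);t=np.array(p["t"])
    d=R.T@np.linalg.inv(p["mtx"])@np.array([uv[0],uv[1],1.]);return -R.T@t,d/np.linalg.norm(d)
def plane(n,uv,z,p=None):
    c,d=ray(n,uv,p);return c+d*(z-c[2])/d[2]
def tri(*rs):
    A=sum(np.eye(3)-np.outer(d,d) for c,d in rs);b=sum((np.eye(3)-np.outer(d,d))@c for c,d in rs);return np.linalg.solve(A,b)
def proj(n,X,p=None):
    p=p or camera_params(n);x=np.array(p["mtx"])@(np.array(p["R"])@X+np.array(p["t"]));return x[:2]/x[2]
E
python3 - <<'E'
from h import *
a=cv2.imread('pics/scene0.png')[130:272,215:365];b=cv2.imread('pics/side0.png')[175:325,250:440]
cv2.imwrite('pics/c1.png',np.vstack([cv2.resize(a[:70],None,fx=4,fy=4,interpolation=2),cv2.resize(a[70:],None,fx=4,fy=4,interpolation=2)]))
cv2.imwrite('pics/c2.png',cv2.resize(b,None,fx=4,fy=4,interpolation=2))
E
```

```text
(no output)
```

View pics/c1.png

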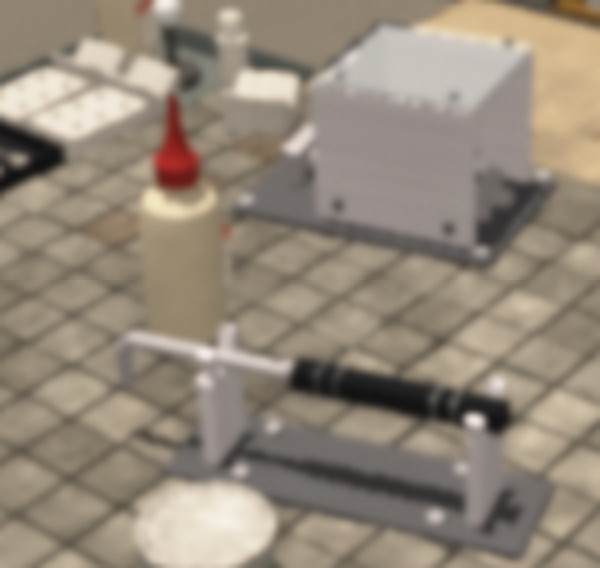

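View pics/c2.png

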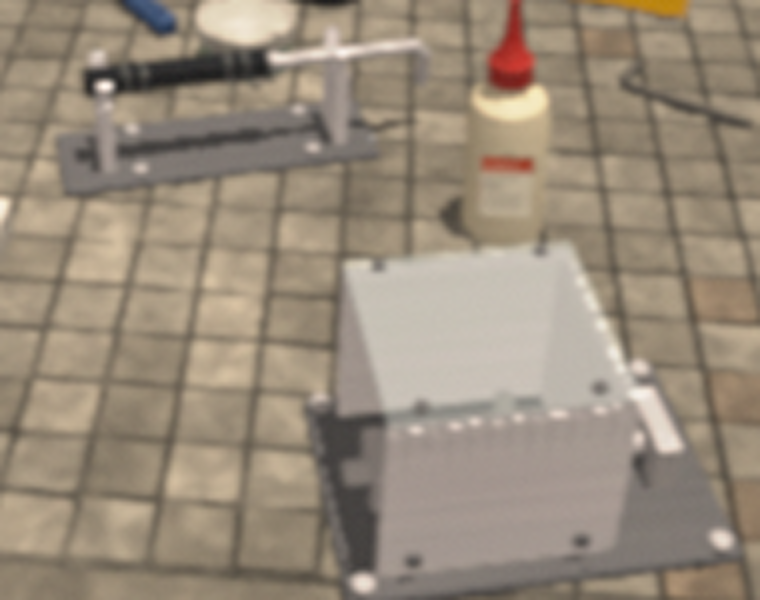

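```bash
python3 - <<'E'
from h import *
S=lambda u,v:(215+u/4-.375,130+v/4-.375)
D=lambda u,v:(250+u/4-.375,175+v/4-.375)
P=lambda *a:print(a[0],np.round(a[1],4))
for n in('scene','side'):c,d=ray(n,(320,200));P(n+' cam',c)
print('side roof z.104');
for q in[(345,265),(570,243),(635,405),(385,430)]:P(q,plane('side',D(*q),.104))
print('scene roof');
for q in[(385,25),(530,48),(475,108),(316,85)]:P(q,plane('scene',S(*q),.104))
print('side plate')
for q in[(310,400),(345,600),(740,545),(648,368)]:P(q,plane('side',D(*q),.008))
print('side plate screws')
for q in[(318,400),(362,582),(722,540),(640,370)]:P(q,plane('side',D(*q),.01))
print('scene plate')
for q in[(490,262),(552,180),(240,210)]:P(q,plane('scene',S(*q),.008))
print('rod tri: handle back, handle front, bend')
for s,d in[((505,412),(88,78)),((293,373),(270,64)),((125,338),(424,46))]:
  P(s,tri(ray('scene',S(*s)),ray('side',D(*d))));P('sc60',plane('scene',S(*s),.06));P('si60',plane('side',D(*d),.06))
print('rack plate side/scene')
for q in[(58,140),(65,195),(380,155)]:P(q,plane('side',D(*q),.008))
for q in[(552,485),(520,555),(170,470),(240,415)]:P(q,plane('scene',S(*q),.008))
print('bottle')
P('tip',tri(ray('scene',S(173,97)),ray('side',D(515,3))))
P('tin sc',plane('scene',S(205,522),.035));P('tin si',plane('side',D(245,17),.035))
E
```

```text
scene cam [0.0712 0.9629 0.5246]
side cam [ 0.5983 -0.2834  0.5596]
side roof z.104
(345, 265) [0.591  0.2342 0.104 ]
(570, 243) [0.6932 0.2586 0.104 ]
(635, 405) [0.7118 0.1595 0.104 ]
(385, 430) [0.6111 0.1374 0.104 ]
scene roof
(385, 25) [0.7046 0.1743 0.104 ]
(530, 48) [0.6089 0.1502 0.104 ]
(475, 108) [0.5859 0.2406 0.104 ]
(316, 85) [0.6808 0.2706 0.104 ]
side plate
(310, 400) [0.5767 0.2424 0.008 ]
(345, 600) [0.5989 0.1279 0.008 ]
(740, 545) [0.773  0.1717 0.008 ]
(648, 368) [0.745  0.2789 0.008 ]
side plate screws
(318, 400) [0.5806 0.2408 0.01  ]
(362, 582) [0.6058 0.1362 0.01  ]
(722, 540) [0.7648 0.1721 0.01  ]
(640, 370) [0.7403 0.2751 0.01  ]
scene plate
(490, 262) [0.5709 0.2447 0.008 ]
(552, 180) [0.5992 0.1347 0.008 ]
(240, 210) [0.736  0.2861 0.008 ]
rod tri: handle back, handle front, bend
(505, 412) [0.4345 0.4289 0.0625]
sc60 [0.4349 0.4259 0.06  ]
si60 [0.4348 0.4336 0.06  ]
(293, 373) [0.538  0.4594 0.0587]
sc60 [0.5362 0.4609 0.06  ]
si60 [0.5385 0.4578 0.06  ]
(125, 338) [0.628  0.4864 0.0587]
sc60 [0.6249 0.488  0.06  ]
si60 [0.6288 0.4857 0.06  ]
rack plate side/scene
(58, 140) [0.4118 0.4412 0.008 ]
(65, 195) [0.4262 0.3895 0.008 ]
(380, 155) [0.6059 0.4439 0.008 ]
(552, 485) [0.4221 0.4024 0.008 ]
(520, 555) [0.4051 0.455  0.008 ]
(170, 470) [0.5812 0.5064 0.008 ]
(240, 415) [0.585  0.4508 0.008 ]
bottle
tip [0.6704 0.3971 0.1468]
tin sc [0.5146 0.5484 0.035 ]
tin si [0.5148 0.5477 0.035 ]
```

Request:
carry_out([
  [[0.81,-0.48,-0.12,0,0,0],[0.81,-0.48,-0.12,0,0,0],[0.81,-0.48,-0.12,0,0,0],[0.81,-0.48,-0.12,0,0,0],[0.81,-0.48,-0.12,0,0,0],[0.81,-0.48,-0.12,0,0,0],[0.81,-0.48,-0.12,0,0,0],[0.81,-0.48,-0.12,0,0,0],[0.81,-0.48,-0.12,0,0,0],[0.81,-0.48,-0.12,0,0,0],[0.55,-0.74,-0.12,0,0,0],[0.55,-0.74,-0.12,0,0,0],[0.55,-0.74,-0.12,0,0,0],[0.55,-0.74,-0.12,0,0,0],[0.55,-0.74,-0.12,0,0,0],[0.55,-0.74,-0.12,0,0,0],[0.55,-0.74,-0.12,0,0,0],[0.55,-0.74,-0.12,0,0,0],[0.55,-0.74,-0.12,0,0,0],[0.55,-0.74,-0.12,0,0,0]],
])

```text
clock: 1.77
position: [0.5588, 0.0515, 0.3274]
ee_rot: [0.986, 0.167, -0.0, 0.0]
ft_force: [-0.5, -0.0, -0.7]
grip_width: 0.997
grasp_force: 0.0
```

```bash
python3 - <<'E'
from h import *
o=get_obs();R=Ro.from_quat(o['ee_rot']).as_matrix();print(o['clock'],o['position'],np.round(o['joint_pos'],2),R.round(3))
p=camera_params('wrist');c,d=ray('wrist',(320,200));print(R.T@(c-o['position']),R.T@d,np.array(p['mtx']).round(1).tolist(), (np.array(p['R'])@R).round(2))
for X in[(.6,.19,.1),(.494,.446,.06)]:print(proj('wrist',np.array(X)))
E
```

```text
1.7667 [0.55884432 0.05152474 0.32738407] [ 0.35  0.21 -0.62  1.45  0.12  1.52 -1.5 ] [[ 0.944  0.329 -0.   ]
 [ 0.329 -0.944 -0.   ]
 [-0.     0.    -1.   ]]
[ 0.06871831  0.00087276 -0.14096836] [-0.24551796  0.00371352  0.96938493] [[279.2, 0.0, 318.8], [0.0, 279.2, 206.7], [0.0, 0.0, 1.0]] [[ 0.    1.    0.  ]
 [-0.96  0.   -0.27]
 [-0.27 -0.    0.96]]
[224.96597316 115.68739589]
[ 38.93864675 128.62512678]
```

Request:
carry_out([
  [[0.16,-0.9,0,0,0,0],[0.16,-0.9,0,0,0,0],[0.16,-0.9,0,0,0,0],[0.16,-0.9,0,0,0,0],[0.16,-0.9,0,0,0,0],[0.16,-0.9,0,0,0,0],[0.16,-0.9,0,0,0,0],[0,0,0,0,0,0],[0,0,0,0,0,0]],
])

```text
clock: 2.52
position: [0.5166, 0.3051, 0.3267]
ee_rot: [0.986, 0.169, -0.001, -0.0]
ft_force: [0.7, -0.6, -0.6]
grip_width: 1.001
grasp_force: 0.0
```

```bash
python3 - <<'E'
from h import *
import pickle
o=get_obs();p=camera_params('wrist');im=camera('wrist')[:,:,::-1];cv2.imwrite('pics/w1.png',im);pickle.dump((o,p),open('w1.pkl','wb'))
print(o['position'])
cv2.imwrite('pics/w1b.png',cv2.resize(im,None,fx=1.25,fy=1.25,interpolation=2))
E
```

```text
[0.51659765 0.30508102 0.3266892 ]
```

View pics/w1b.png

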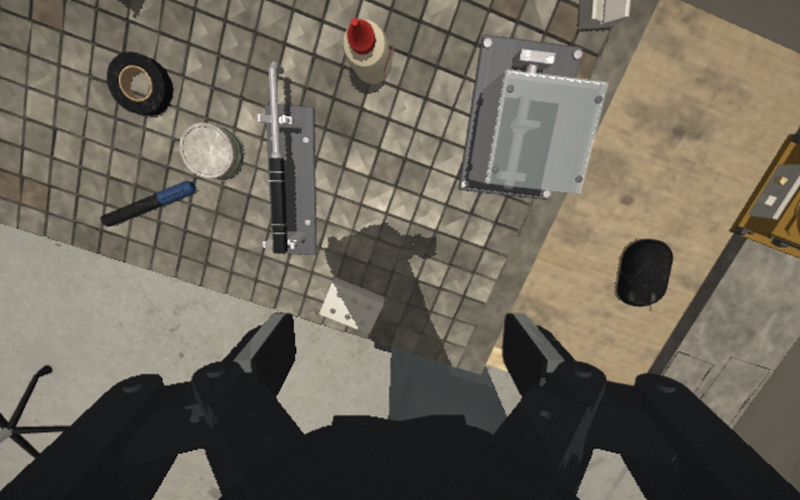

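The wrist view shows the rod from (273,65) to (280,250), the tin at (210,150), the bottle at (365,50) and the fixture with its lug visible through the roof around (520,125), all in this 1.25x picture.

```bash
python3 - <<'E'
from h import *
im=cv2.imread('pics/w1.png')
a=cv2.resize(im[20:168,360:500],None,fx=4,fy=4,interpolation=2);b=cv2.resize(im[40:210,200:260],None,fx=3.48,fy=3.48,interpolation=2)
c=np.zeros((592,800,3),np.uint8);c[:,:560]=a;c[:592,570:570+b.shape[1]]=b[:592];cv2.imwrite('pics/w1c.png',c);print(b.shape)
E
```

```text
(592, 209, 3)
```

View pics/w1c.png

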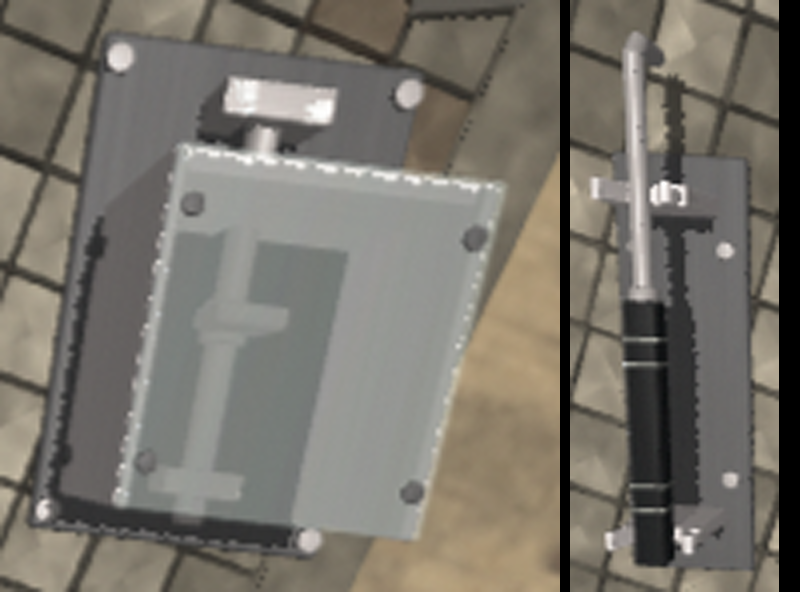

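```bash
python3 - <<'E'
from h import *
import pickle
o,p=pickle.load(open('w1.pkl','rb'))
A=lambda u,v:(360+u/4-.375,20+v/4-.375)
B=lambda u,v:(200+(u-570)/3.48-.36,40+v/3.48-.36)
W=lambda q,z:plane('wrist',q,z,p)
P=lambda *a:print(a[0],np.round(a[1],4))
print('roof');r=[]
for q in[(183,143),(507,183),(418,540),(115,505)]:r.append(W(A(*q),.104));P(q,r[-1])
e=[r[0]-r[3],r[1]-r[2],r[0]-r[1],r[3]-r[2]];print([(np.linalg.norm(x).round(4),np.degrees(np.arctan2(x[1],x[0])).round(1)) for x in e],'c',np.mean(r,0))
print('plate screws');r=[]
for q in[(120,57),(409,94),(310,540),(42,510)]:r.append(W(A(*q),.010));P(q,r[-1])
e=[r[0]-r[3],r[1]-r[2],r[0]-r[1],r[3]-r[2]];print([(np.linalg.norm(x).round(4),np.degrees(np.arctan2(x[1],x[0])).round(1)) for x in e],'c',np.mean(r,0))
print('lug')
for q in[(205,305),(290,310),(286,332),(220,332),(253,304)]:P(q,W(A(*q),.05))
print('bar front, nose');P('f',W(A(190,515),.026));P('n',W(A(262,150),.026))
for q in[(185,485)]:P('bridge',W(A(*q),.032))
print('rod')
for q,z in[((646,300),.06),((655,566),.067),((635,48),.06),((649,325),.067),((651,440),.067)]:P(q,W(B(*q),z))
E
```

```text
roof
(183, 143) [0.6934 0.2597 0.104 ]
(507, 183) [0.7157 0.165  0.104 ]
(418, 540) [0.6136 0.1411 0.104 ]
(115, 505) [0.5912 0.2371 0.104 ]
[(np.float64(0.1047), np.float64(12.5)), (np.float64(0.1049), np.float64(13.2)), (np.float64(0.0973), np.float64(103.2)), (np.float64(0.0986), np.float64(103.2))] c [0.65346975 0.20071165 0.104     ]
plate screws
(120, 57) [0.7403 0.2753 0.01  ]
(409, 94) [0.7646 0.1712 0.01  ]
(310, 540) [0.6072 0.1341 0.01  ]
(42, 510) [0.582  0.2406 0.01  ]
[(np.float64(0.1622), np.float64(12.4)), (np.float64(0.1617), np.float64(13.3)), (np.float64(0.107), np.float64(103.1)), (np.float64(0.1095), np.float64(103.3))] c [0.67352744 0.20529327 0.01      ]
lug
(205, 305) [0.6659 0.2213 0.05  ]
(290, 310) [0.6744 0.1926 0.05  ]
(286, 332) [0.6674 0.1908 0.05  ]
(220, 332) [0.6596 0.2126 0.05  ]
(253, 304) [0.6718 0.2057 0.05  ]
bar front, nose
f [0.5994 0.1889 0.026 ]
n [0.7247 0.2177 0.026 ]
bridge [0.6087 0.1972 0.032 ]
rod
(646, 300) [0.5392 0.4577 0.06  ]
(655, 566) [0.4351 0.425  0.067 ]
(635, 48) [0.6269 0.4841 0.06  ]
(649, 325) [0.531  0.4519 0.067 ]
(651, 440) [0.4867 0.4398 0.067 ]
```

Request:
carry_out([
  [[0,0,0,0,0,0.48],[0.08,-0.58,0.86,0,0,0],[0.08,-0.58,0.86,0,0,0],[0.08,-0.58,0.86,0,0,0],[0.08,-0.58,0.86,0,0,0],[0.07,-0.58,0.86,0,0,0],[0.07,-0.58,0.86,0,0,0],[0,0,0,0,0,0],[0,0,0,0,0,0],[0,0,0,0,0,0]],
], hand=-0.2, force=60)

```text
clock: 3.4
position: [0.4981, 0.4399, 0.1216]
ee_rot: [0.99, 0.141, 0.001, 0.0]
ft_force: [0.6, -0.3, 1.6]
grip_width: 0.598
grasp_force: 0.0
```

```bash
python3 - <<'E'
from h import *
import pickle
o=get_obs();p=camera_params('wrist');im=camera('wrist')[:,:,::-1];cv2.imwrite('pics/w2.png',im);pickle.dump((o,p),open('w2.pkl','wb'))
print(o['position'],o['ee_rot'],o['grip_width'])
g=np.array([.4945,.4445,.06]);x=np.array([.9588,.284,0])
for s in(-65,0,45,140):
  u=proj('wrist',g+x*s/1000,p);print(u);cv2.circle(im:=np.ascontiguousarray(im),tuple(int(v) for v in u),2,(0,0,255),-1)
cv2.imwrite('pics/w2b.png',cv2.resize(im[:,140:500],None,fx=1.5,fy=1.5,interpolation=2))
E
```

```text
[0.49809643 0.43992407 0.12158865] [9.89983219e-01 1.41183849e-01 5.21586283e-04 2.73275306e-04] 0.5977092694129985
[311.67873642 299.01770851]
[310.77150721 224.8601404 ]
[310.05190448 166.03929558]
[308.21044698  15.51723551]
```

View pics/w2b.png

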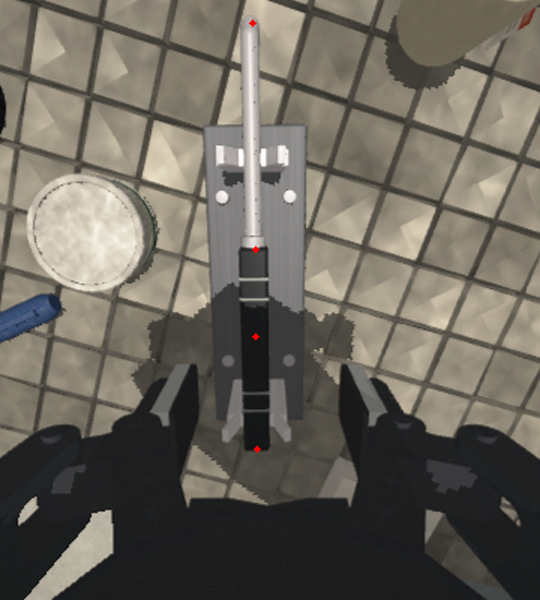

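The dots from my estimate lie on the rod to within 1 px, so I can go down and grasp.

Request:
carry_out([
  [[-0.02,-0.07,0.5,0,0,0],[-0.03,-0.07,0.5,0,0,0],[0,0,0.5,0,0,0],[0,0,0.5,0,0,0],[0,0,0,0,0,0],[0,0,0,0,0,0]],
])

```text
clock: 3.95
position: [0.4943, 0.445, 0.042]
ee_rot: [0.99, 0.141, 0.0, 0.0]
ft_force: [0.4, 0.6, 1.2]
grip_width: 0.6
grasp_force: 0.0
```

Request:
carry_out([
  [[0,0,0,0,0,0],[0,0,0,0,0,0],[0,0,0,0,0,0],[0,0,0,0,0,0],[0,0,0,0,0,0],[0,0,0,0,0,0],[0,0,0,0,0,0],[0,0,0,0,0,0],[0,0,0,0,0,0],[0,0,0,0,0,0]],
], hand=1, force=110)

```text
clock: 4.78
position: [0.4939, 0.4467, 0.0429]
ee_rot: [0.99, 0.142, 0.001, -0.0]
ft_force: [-0.7, -1.5, 7.1]
grip_width: 0.141
grasp_force: 107.3
```

Request:
carry_out([
  [[0,0,-0.25,0,0,0],[0,0,-0.5,0,0,0],[0,0,-0.75,0,0,0],[0,0,-0.75,0,0,0],[0,0,-0.5,0,0,0],[0,0,0,0,0,0],[0,0,0,0,0,0],[0,0,0,0,0,0]],
])

```text
clock: 5.45
position: [0.4928, 0.4457, 0.1503]
ee_rot: [0.99, 0.142, -0.0, 0.0]
ft_force: [-0.2, -0.4, -2.7]
grip_width: 0.137
grasp_force: 107.4
```

```bash
python3 - <<'E'
from h import *
o=get_obs();R=Ro.from_quat(o['ee_rot']).as_matrix();p=camera_params('wrist');im=camera('wrist')
cv2.imwrite('pics/w3.png',im[:,:,::-1]);a=im
T=np.array(o['position'])
print(T,np.array(o['ft_force']).round(1))
for X in[(-.065,0,-.019),(0,0,-.019),(.045,0,-.019),(.14,0,-.019),(.14,0,.007)]:print(X,proj('wrist',T+R@np.array(X),p))
for n in('scene','side'):
  print(n,proj(n,T+R@np.array([.14,0,-.019])),proj(n,T+R@np.array([.14,0,.007])));cv2.imwrite(f'pics/{n}3.png',camera(n)[:,:,::-1])
u,v=proj('side',T+R@np.array([.07,0,-.019])).astype(int)
s=cv2.imread('pics/side3.png')[v-45:v+45,u-60:u+60]
c=np.zeros((600,800,3),np.uint8);c[:330,:440]=cv2.resize(s,(440,330));c[:,440:]=cv2.resize(im[0:300,230:410,::-1],(360,600));cv2.imwrite('pics/c3.png',c);print(u,v)
E
```

```text
[0.49276088 0.44565749 0.15028312] [-0.2 -0.4 -2.7]
(-0.065, 0, -0.019) [317.31623574 381.50762374]
(0, 0, -0.019) [317.23959871 275.36416749]
(0.045, 0, -0.019) [317.17388717 184.35267676]
(0.14, 0, -0.019) [316.98212387 -81.24242774]
(0.14, 0, 0.007) [317.40128911 -38.61528138]
scene [240.50277461 164.73361345] [241.93268636 176.86661044]
side [357.9631648  145.31568861] [357.19226556 155.59657051]
327 148
```

View pics/c3.png

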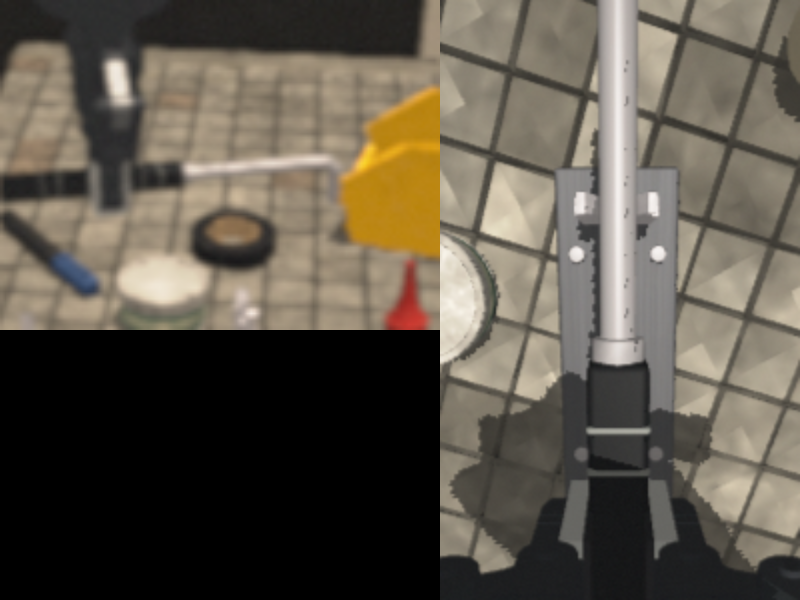

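Request:
carry_out([
  [[-0.6,0,0,0,0,0],[-0.8,0,0,0,0,0],[-0.6,0,0,0,0,0.53],[-0.11,0.85,0,0,0,0],[-0.11,0.85,0,0,0,0],[-0.11,0.85,0,0,0,0],[-0.11,0.85,0,0,0,0],[-0.12,0.85,0,0,0,0],[-0.12,0.85,0,0,0,0],[-0.12,0.85,0,0,0,0],[-0.12,0.8,0,0,0,0],[0,0,0.5,0,0,0],[0,0,0.5,0,0,0],[0,0,0.5,0,0,0],[0,0,0.5,0,0,0],[0,0,0,0,0,0],[0,0,0,0,0,0],[0,0,0,0,0,0]],
])

```text
clock: 7.1
position: [0.4423, 0.1527, 0.0717]
ee_rot: [0.993, 0.115, 0.0, -0.0]
ft_force: [0.7, -0.1, -2.2]
grip_width: 0.136
grasp_force: 107.7
```

```bash
cat >> h.py <<'E'
def hook(o): # hook tip & grip axis in my fixture frame (mm), yaw err deg
    R=Ro.from_quat(o['ee_rot']).as_matrix();T=np.array(o['position']);a=np.radians(13.1)
    F=np.array([[np.cos(a),np.sin(a),0],[-np.sin(a),np.cos(a),0],[0,0,1]]);f=lambda x:(F@(T+R@np.array(x)-[.6365,.1967,0])*1000).round(1)
    return f([.142,0,-.017]),f([.002,0,-.017]),np.degrees(np.arctan2(R[1,0],R[0,0])).round(2)
E
python3 - <<'E'
from h import *
o=get_obs();print(hook(o),o['position'],np.array(o['ft_force']).round(1),np.round(o['joint_pos'],2))
for n in('scene','side'):cv2.imwrite(f'pics/{n}4.png',camera(n)[:,:,::-1])
# measure lug in wrist frame w1 vs bolts etc; project hook
R=Ro.from_quat(o['ee_rot']).as_matrix();T=np.array(o['position'])
for n in('scene','side'):print(n,proj(n,T+R@np.array([.142,0,-.017])),proj(n,T+R@np.array([.142,0,.009])))
a=cv2.imread('pics/scene4.png')[125:205,270:370];b=cv2.imread('pics/side4.png')[215:335,280:440]
cv2.imwrite('pics/c4.png',np.hstack([cv2.resize(a,(400,320),interpolation=2),cv2.resize(b,(400,300),interpolation=2)[:,:]]) if 0 else np.vstack([cv2.resize(a,(375,300),interpolation=2)[:,:375],cv2.resize(b,(400,300),interpolation=2)[:,:375]]) if 0 else cv2.resize(b,(800,600),interpolation=2))
E
```

```text
(array([-57.1,   1.4,  88.8]), array([-197.1,    1.1,   88.7]), np.float64(13.2)) [0.44228876 0.15267544 0.07168023] [ 0.7 -0.1 -2.2] [ 0.2   0.22 -0.68  2.01  0.16  0.97 -1.9 ]
scene [348.59164034 154.94035697] [348.29555996 164.63314634]
side [328.25302411 266.20797435] [327.93094878 276.81422186]
```

View pics/c4.png

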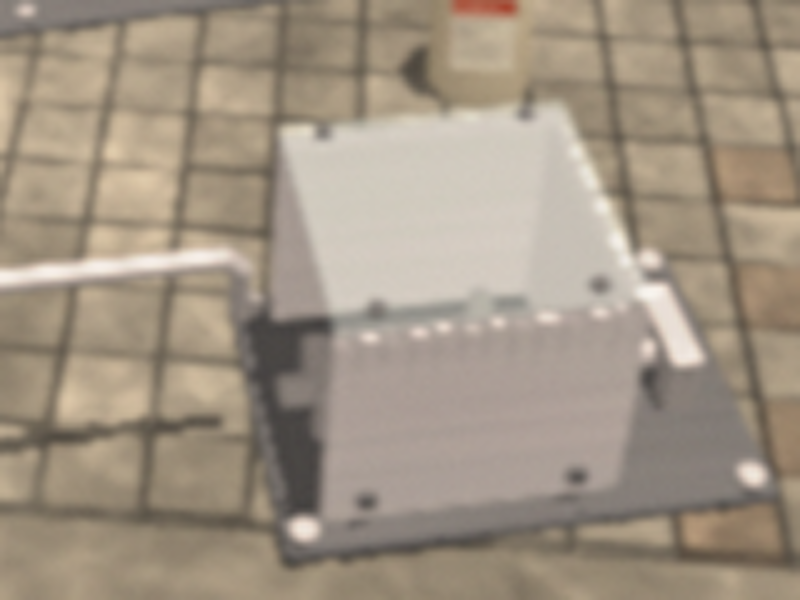

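The hook bend at crop (240,256) matches the prediction. The lug top shows through the roof at about (480,297), and I'll cast it onto z=50 mm.

```bash
python3 - <<'E'
from h import *
a=np.radians(13.1);F=np.array([[np.cos(a),np.sin(a)],[-np.sin(a),np.cos(a)]])
for q in[(468,290),(493,290),(468,302),(480,290),(330,318),(640,300),(285,128),(565,105)]:
  z=.05 if q[0] in(468,493,480) else .104
  X=plane('side',(280+q[0]/5-.4,215+q[1]/5-.4),z);print(q,(F@(X[:2]-[.6365,.1967])*1000).round(1))
E
```

```text
(468, 290) [28.8 11.7]
(493, 290) [37.8 10.4]
(468, 302) [27.2  5.9]
(480, 290) [33.1 11.1]
(330, 318) [-36.9 -43.8]
(640, 300) [ 64.6 -50.4]
(285, 128) [-34.2  48.5]
(565, 105) [69.9 46.7]
```

Request:
carry_out([
  [[0.1,0.03,0,0,0,0],[0.25,0,0,0,0,0],[0.3,0,0,0,0,0],[0.3,0,0,0,0,0],[0.3,0,0,0,0,0],[0.3,0,0,0,0,0],[0.3,0,0,0,0,0],[0.3,0,0,0,0,0],[0.3,0,0,0,0,0],[0.15,0,0,0,0,0],[0.08,0,0,0,0,0],[0,0,0,0,0,0],[0,0,0,0,0,0],[0,0,0,0,0,0]],
])

```text
clock: 8.37
position: [0.5462, 0.1755, 0.0709]
ee_rot: [0.993, 0.115, -0.0, 0.0]
ft_force: [-0.3, -0.4, -1.7]
grip_width: 0.141
grasp_force: 107.7
```

```bash
python3 - <<'E'
from h import *
o=get_obs();print(hook(o),np.array(o['ft_force']).round(1))
b=camera('side')[215:335,280:440,::-1];cv2.imwrite('pics/c5.png',cv2.resize(b[25:95,30:140],(770,490),interpolation=2))
E
```

```text
(array([49.3,  0. , 87.9]), array([-90.7,  -0.2,  87.9]), np.float64(13.19)) [-0.3 -0.4 -1.7]
```

View pics/c5.png

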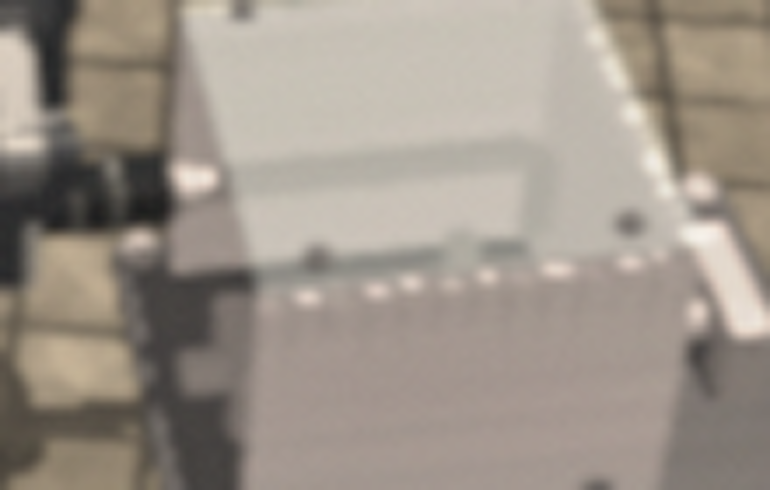

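The finger stands behind the lug with a clear gap, so I'll lower it.

Request:
carry_out([
  [[0,0,0.1,0,0,0],[0,0,0.11,0,0,0],[0,0,0.11,0,0,0],[0,0,0.11,0,0,0],[0,0,0.1,0,0,0],[0,0,0,0,0,0],[0,0,0,0,0,0]],
])

```text
clock: 9.0
position: [0.5464, 0.1756, 0.0493]
ee_rot: [0.993, 0.115, -0.0, 0.0]
ft_force: [0.4, 0.1, -1.9]
grip_width: 0.141
grasp_force: 107.7
```

Request:
carry_out([
  [[-0.04,0,0,0,0,0],[-0.04,0,0,0,0,0],[-0.04,0,0,0,0,0],[-0.04,0,0,0,0,0],[0,0,0,0,0,0]],
])

```text
clock: 9.42
position: [0.5401, 0.1741, 0.0498]
ee_rot: [0.993, 0.115, 0.0, 0.0]
ft_force: [-0.3, 0.3, -1.5]
grip_width: 0.14
grasp_force: 107.7
```

Request:
carry_out([
  [[-0.04,0,0,0,0,0],[-0.04,0,0,0,0,0],[-0.04,0,0,0,0,0],[-0.04,0,0,0,0,0],[0,0,0,0,0,0]],
])

```text
clock: 9.83
position: [0.5348, 0.1727, 0.0501]
ee_rot: [0.993, 0.115, 0.001, -0.0]
ft_force: [3.9, 0.6, -2.5]
grip_width: 0.141
grasp_force: 107.6
```

Request:
carry_out([
  [[-0.04,0,0,0,0,0],[-0.05,0,0,0,0,0],[-0.05,0,0,0,0,0],[-0.05,0,0,0,0,0],[-0.05,0,0,0,0,0],[-0.05,0,0,0,0,0],[-0.05,0,0,0,0,0],[-0.05,0,0,0,0,0]],
])

```text
clock: 10.5
position: [0.5197, 0.1693, 0.0501]
ee_rot: [0.993, 0.115, 0.001, -0.0]
ft_force: [5.3, 1.5, -3.1]
grip_width: 0.141
grasp_force: 107.6
```

Request:
carry_out([
  [[-0.05,0,0,0,0,0],[-0.05,0,0,0,0,0],[-0.05,0,0,0,0,0],[-0.05,0,0,0,0,0],[-0.05,0,0,0,0,0],[-0.05,0,0,0,0,0]],
])

```text
clock: 11.0
position: [0.508, 0.1666, 0.0501]
ee_rot: [0.993, 0.115, 0.001, -0.0]
ft_force: [5.4, 1.4, -3.1]
grip_width: 0.136
grasp_force: 107.6
```

```bash
python3 -c "
from h import *
o=get_obs();print(hook(o),np.array(o['ft_force']).round(1))"
```

```text
(array([10. , -0.1, 67.3]), array([-130. ,   -0.2,   67.1]), np.float64(13.17)) [ 5.4  1.4 -3.1]
```

Request:
carry_out([
  [[-0.03,0,0,0,0,0],[-0.03,0,0,0,0,0],[-0.03,0,0,0,0,0],[-0.03,0,0,0,0,0],[-0.03,0,0,0,0,0]],
])

```text
clock: 11.42
position: [0.5022, 0.1652, 0.0501]
ee_rot: [0.993, 0.115, 0.001, -0.0]
ft_force: [4.5, 1.2, -3.3]
grip_width: 0.137
grasp_force: 107.6
```

Request:
carry_out([
  [[-0.015,0,0,0,0,0],[-0.015,0,0,0,0,0],[-0.015,0,0,0,0,0]],
])

```text
clock: 11.67
position: [0.5003, 0.1647, 0.05]
ee_rot: [0.993, 0.115, 0.001, -0.0]
ft_force: [4.8, 1.2, -2.6]
grip_width: 0.138
grasp_force: 107.6
```

Request:
carry_out([
  [[-0.015,0,0,0,0,0],[-0.015,0,0,0,0,0],[0,0,0,0,0,0]],
])

```text
clock: 11.92
position: [0.499, 0.1645, 0.05]
ee_rot: [0.993, 0.115, 0.001, -0.0]
ft_force: [4.4, 0.8, -2.1]
grip_width: 0.138
grasp_force: 107.6
```

Request:
carry_out([
  [[-0.015,0,0,0,0,0],[-0.015,0,0,0,0,0],[0,0,0,0,0,0]],
])

```text
clock: 12.17
position: [0.4977, 0.1641, 0.0499]
ee_rot: [0.993, 0.115, 0.0, -0.0]
ft_force: [4.9, 1.0, -2.8]
grip_width: 0.139
grasp_force: 107.6
```

Request:
carry_out([
  [[-0.015,0,0,0,0,0],[-0.015,0,0,0,0,0],[0,0,0,0,0,0]],
])

```text
clock: 12.42
position: [0.4964, 0.1638, 0.0498]
ee_rot: [0.993, 0.115, 0.0, -0.0]
ft_force: [4.5, 1.8, -2.2]
grip_width: 0.14
grasp_force: 107.6
```

Request:
carry_out([
  [[-0.015,0,0,0,0,0],[-0.015,0,0,0,0,0],[0,0,0,0,0,0]],
])

```text
clock: 12.67
position: [0.4956, 0.1636, 0.05]
ee_rot: [0.993, 0.115, 0.001, -0.0]
ft_force: [5.9, -0.2, -2.4]
grip_width: 0.14
grasp_force: 107.6
```

Request:
carry_out([
  [[-0.01,0,0,0,0,0],[0,0,0,0,0,0]],
])

```text
clock: 12.83
position: [0.4956, 0.1637, 0.0501]
ee_rot: [0.993, 0.115, 0.001, -0.0]
ft_force: [7.4, 1.8, -2.7]
grip_width: 0.147
grasp_force: 107.6
```

Request:
carry_out([
  [[-0.01,0,0,0,0,0],[0,0,0,0,0,0]],
])

```text
clock: 13.0
position: [0.4956, 0.1637, 0.0502]
ee_rot: [0.993, 0.115, 0.001, -0.0]
ft_force: [9.2, 1.3, -3.6]
grip_width: 0.139
grasp_force: 107.5
```

Request:
carry_out([
  [[-0.01,0,0,0,0,0],[0,0,0,0,0,0]],
])

```text
clock: 13.17
position: [0.4955, 0.1636, 0.0503]
ee_rot: [0.993, 0.115, 0.002, -0.0]
ft_force: [10.6, 2.6, -4.1]
grip_width: 0.141
grasp_force: 107.4
```

Request:
carry_out([
  [[-0.01,0,0,0,0,0],[-0.01,0,0,0,0,0],[0,0,0,0,0,0],[0,0,0,0,0,0]],
])

```text
clock: 13.5
position: [0.4955, 0.1636, 0.0506]
ee_rot: [0.993, 0.115, 0.003, -0.001]
ft_force: [13.5, 4.1, -5.4]
grip_width: 0.139
grasp_force: 107.3
```

Request:
carry_out([
  [[-0.01,0,0,0,0,0],[0,0,0,0,0,0],[0,0,0,0,0,0]],
])

```text
clock: 13.75
position: [0.4955, 0.1637, 0.0507]
ee_rot: [0.993, 0.115, 0.003, -0.001]
ft_force: [15.0, 4.2, -6.7]
grip_width: 0.14
grasp_force: 107.3
```

Request:
carry_out([
  [[0,0,0,0,0,0],[0,0,0,0,0,0],[0,0,0,0,0,0],[0,0,0,0,0,0],[0,0,0,0,0,0],[0,0,0,0,0,0],[0,0,0,0,0,0],[0,0,0,0,0,0]],
])

```text
clock: 14.42
position: [0.4955, 0.1637, 0.0507]
ee_rot: [0.993, 0.115, 0.003, -0.001]
ft_force: [14.2, 3.4, -6.5]
grip_width: 0.139
grasp_force: 107.3
```

Request:
carry_out([
  [[0,0,0,0,0,0],[0,0,0,0,0,0],[0,0,0,0,0,0],[0,0,0,0,0,0],[0,0,0,0,0,0],[0,0,0,0,0,0],[0,0,0,0,0,0],[0,0,0,0,0,0]],
])

```text
clock: 15.08
position: [0.4955, 0.1636, 0.0507]
ee_rot: [0.993, 0.115, 0.003, -0.001]
ft_force: [15.4, 4.1, -7.4]
grip_width: 0.138
grasp_force: 107.3
```

```bash
python3 -c "
from h import *
o=get_obs();print(hook(o),np.array(o['ft_force']).round(1),o['clock'])"
```

```text
(array([-2.9, -0.1, 68.6]), array([-142.9,   -0.3,   67.7]), np.float64(13.15)) [15.4  4.1 -7.4] 15.0833
```

Request:
carry_out([
  [[0.03,0,0,0,0,0],[0.04,0,0,0,0,0],[0.04,0,0,0,0,0],[0.04,0,0,0,0,0],[0.04,0,0,0,0,0],[0.04,0,0,0,0,0],[0,0,0,0,0,0],[0,0,0,0,0,0]],
])

```text
clock: 15.75
position: [0.5015, 0.1651, 0.0496]
ee_rot: [0.993, 0.115, -0.0, 0.0]
ft_force: [0.2, 0.8, -0.3]
grip_width: 0.139
grasp_force: 107.8
```

```bash
python3 -c "
from h import *
o=get_obs();print(hook(o),np.array(o['ft_force']).round(1),o['clock'])"
```

```text
(array([ 3.4,  0. , 66.6]), array([-136.6,   -0.2,   66.6]), np.float64(13.18)) [ 0.2  0.8 -0.3] 15.75
```

Request:
carry_out([
  [[0,0,-0.1,0,0,0],[0,0,-0.11,0,0,0],[0,0,-0.11,0,0,0],[0,0,-0.11,0,0,0],[0,0,-0.11,0,0,0],[0,0,0,0,0,0],[0,0,0,0,0,0],[0,0,0,0,0,0]],
])

```text
clock: 16.42
position: [0.5016, 0.1649, 0.0712]
ee_rot: [0.993, 0.115, -0.0, 0.0]
ft_force: [0.3, 0.1, -0.8]
grip_width: 0.139
grasp_force: 107.8
```

```bash
python3 - <<'E'
from h import *
o=get_obs();print(hook(o),np.array(o['ft_force']).round(1),o['clock'])
# rod pitch check: handle-front edge row in wrist image along rod column; compare with w3 (before pull)
im=camera('wrist');a=cv2.imread('pics/w3.png')[:,:,::-1]
for k in(a,im):
  c=k[120:235,314:322].mean((1,2));g=np.diff(c);i=np.argmin(g);print(i+120,g[i].round(1));
  for r in(60,100,150):
    row=k[r,280:360].astype(float).mean(1);b=row>row.max()-50;x=np.where(b)[0];print(r,x.min()+280,x.max()+280,len(x))
E
```

```text
(array([ 3.4, -0.2, 88.2]), array([-136.6,   -0.3,   88.2]), np.float64(13.17)) [ 0.3  0.1 -0.8] 16.4167
181 -82.1
60 315 322 8
100 297 338 19
150 314 323 10
182 -77.7
60 315 322 8
100 315 322 8
150 314 323 10
```

No slip in the grip (handle front edge at row 182, before 181). Withdrawing over the lug.

Request:
carry_out([
  [[-0.1,0,0,0,0,0],[-0.1,0,0,0,0,0],[-0.1,0,0,0,0,0],[-0.05,0,0,0,0,0]],
])

```text
clock: 16.8
position: [0.4872, 0.1617, 0.0711]
ee_rot: [0.993, 0.115, -0.0, 0.0]
ft_force: [-0.6, 0.1, -1.7]
grip_width: 0.137
grasp_force: 107.8
```

Request:
carry_out([
  [[-0.1,0,0,0,0,0],[-0.25,0,0,0,0,0],[-0.3,0,0,0,0,0],[-0.3,0,0,0,0,0],[-0.3,0,0,0,0,0],[-0.25,0,0,0,0,0],[0,0,0,0,0,0],[0,0,0,0,0,0]],
])

```text
clock: 17.47
position: [0.4294, 0.1479, 0.0715]
ee_rot: [0.993, 0.115, 0.0, 0.0]
ft_force: [0.2, -0.5, -1.3]
grip_width: 0.135
grasp_force: 107.8
```

```bash
python3 - <<'E'
from h import *
o=get_obs();print(hook(o),np.array(o['ft_force']).round(1),o['clock'],o['position'])
im=camera('side')[215:335,280:440,::-1];cv2.imwrite('pics/side6.png',im)
# bolt motion: difference to the start picture, in the roof window
a=cv2.imread('pics/side4.png')[215:335,280:440];d=np.abs(im.astype(int)-a).sum(2)
ys,xs=np.where(d>45);m=(xs>66)&(xs<128)
n,l,s,c=cv2.connectedComponentsWithStats(((d>45)*255).astype(np.uint8));print([(r.tolist()) for r in s[1:] if r[4]>5])
F=np.array([[np.cos(np.radians(13.1)),np.sin(np.radians(13.1))],[-np.sin(np.radians(13.1)),np.cos(np.radians(13.1))]])
for r,cc in zip(s[1:],c[1:]):
  if r[4]>5:print(cc.round(1),(F@(plane('side',(280+cc[0],215+cc[1]),.05)[:2]-[.6365,.1967])*1000).round(1), im[int(cc[1]),int(cc[0])],a[int(cc[1]),int(cc[0])])
E
```

```text
(array([-70.8,  -0.4,  88.6]), array([-210.8,   -0.6,   88.5]), np.float64(13.17)) [ 0.2 -0.5 -1.3] 17.4667 [0.42942044 0.14787663 0.0714928 ]
[[0, 49, 51, 12, 271], [37, 59, 6, 7, 33], [93, 60, 6, 3, 14], [70, 62, 5, 4, 15], [128, 67, 4, 7, 24], [30, 74, 27, 16, 250], [9, 83, 21, 7, 47], [0, 85, 8, 4, 23], [17, 84, 3, 2, 6], [0, 89, 8, 4, 16]]
[26.5 53.8] [-90.6  38.4] [226 234 242] [210 221 231]
[39.7 61.8] [-69.5  15.4] [118 125 134] [151 179 196]
[95.5 61. ] [30.7  3. ] [141 147 149] [168 178 183]
[71.9 63.8] [-13.2   2.4] [170 180 184] [141 148 151]
[129.5  70. ] [ 84.5 -26.4] [120 127 137] [192 203 221]
[43.7 81.5] [-69.4 -30.2] [156 165 179] [131 153 170]
[20.4 86.7] [-110.   -35.6] [ 88 103 113] [ 84  95 105]
[ 3.5 86.6] [-138.   -31.3] [145 171 189] [131 153 170]
[18.  84.5] [-113.5  -30.5] [138 161 179] [113 131 145]
[ 3.2 90.2] [-139.   -38.8] [ 86 100 109] [101 118 130]
```

The bolt stayed drawn: the lug shifted by about 44 mm in the side view, which fits the end stop. Now back to above the rack.

Request:
carry_out([
  [[0,0,-0.5,0,0,0],[0,0,-0.6,0,0,0],[0,0,-0.6,0,0,0],[0,0,-0.3,0,0,0],[0.16,-0.85,0,0,0,0],[0.16,-0.85,0,0,0,0],[0.16,-0.85,0,0,0,0],[0.16,-0.85,0,0,0,0],[0.16,-0.85,0,0,0,0],[0.16,-0.85,0,0,0,0],[0.16,-0.85,0,0,0,0],[0.15,-0.85,0,0,0,0],[0,0,0,0,0,-0.53],[0.5,0,0,0,0,0],[0.6,0,0,0,0,0],[0.6,0,0,0,0,0],[0.3,0,0,0,0,0],[0,0,0,0,0,0],[0,0,0,0,0,0],[0,0,0,0,0,0]],
])

```text
clock: 19.18
position: [0.4931, 0.4475, 0.151]
ee_rot: [0.99, 0.143, -0.0, -0.0]
ft_force: [0.3, 0.5, -2.4]
grip_width: 0.14
grasp_force: 108.2
```

```bash
python3 - <<'E'
from h import *
o=get_obs();R=Ro.from_quat(o['ee_rot']).as_matrix()
d=R.T@(np.array([.4939,.4467,.0429])-o['position']);print(o['position'],d/.04,np.degrees(np.arctan2(R[1,0],R[0,0])),o['ft_force'])
# rack fork gap vs rod in wrist view: bright fork tips
im=camera('wrist');a=cv2.imread('pics/w3.png')[:,:,::-1]
for k in(a,im):
  for r in(102,104,106): 
    b=k[r,270:365].min(1)>190;print(r,(np.where(b)[0]+270).tolist())
E
```

```text
[0.4930584  0.44745574 0.15096652] [0.01698067 0.0247996  2.70164387] 16.392959459393456 [ 0.31874267  0.46937511 -2.35842758]
102 [297, 298, 299, 300, 301, 302, 316, 317, 318, 319, 320, 321, 334, 335, 336, 337, 338]
104 [297, 298, 299, 300, 301, 316, 317, 318, 319, 320, 321, 334, 335, 336, 337, 338]
106 [297, 298, 299, 300, 301, 316, 317, 318, 319, 320, 321, 335, 336, 337, 338]
102 [300, 301, 302, 303, 304, 316, 317, 318, 319, 320, 321, 336, 337, 338, 339, 340]
104 [300, 301, 302, 303, 304, 316, 317, 318, 319, 320, 321, 336, 337, 338, 339, 340]
106 [300, 301, 302, 303, 304, 316, 317, 318, 319, 320, 321, 336, 337, 338, 339, 340]
```

Request:
carry_out([
  [[0.02,0.025,0.3,0,0,0],[0,0,0.5,0,0,0],[0,0,0.5,0,0,0],[0,0,0.4,0,0,0],[0,0,0.3,0,0,0],[0,0,0.2,0,0,0],[0,0,0.15,0,0,0],[0,0,0.1,0,0,0],[0,0,0.1,0,0,0],[0,0,0,0,0,0],[0,0,0,0,0,0]],
])

```text
clock: 20.15
position: [0.495, 0.4466, 0.0497]
ee_rot: [0.99, 0.142, 0.0, -0.0]
ft_force: [-0.0, 0.7, -1.4]
grip_width: 0.137
grasp_force: 108.2
```

Request:
carry_out([
  [[0,0,0.05,0,0,0],[0,0,0.04,0,0,0],[0,0,0,0,0,0],[0,0,0,0,0,0]],
])

```text
clock: 20.48
position: [0.4949, 0.4464, 0.0457]
ee_rot: [0.99, 0.142, 0.0, 0.0]
ft_force: [-0.4, -0.4, -1.6]
grip_width: 0.136
grasp_force: 108.2
```

Request:
carry_out([
  [[-0.02,0,0.03,0,0,0],[0,0,0.02,0,0,0],[0,0,0,0,0,0],[0,0,0,0,0,0]],
])

```text
clock: 20.82
position: [0.494, 0.4462, 0.0436]
ee_rot: [0.99, 0.142, -0.0, 0.0]
ft_force: [-0.4, 0.6, -1.5]
grip_width: 0.139
grasp_force: 108.2
```

Request:
carry_out([
  [[0,0,0.02,0,0,0],[0,0,0,0,0,0],[0,0,0,0,0,0]],
])

```text
clock: 21.07
position: [0.4941, 0.4463, 0.043]
ee_rot: [0.99, 0.142, 0.0, -0.0]
ft_force: [0.1, -0.5, 0.1]
grip_width: 0.14
grasp_force: 108.5
```

The rod is resting in the forks. Release and rise.

Request:
carry_out([
  [[0,0,0,0,0,0],[0,0,0,0,0,0],[0,0,0,0,0,0],[0,0,0,0,0,0],[0,0,0,0,0,0],[0,0,0,0,0,0],[0,0,0,0,0,0],[0,0,0,0,0,0]],
], hand=-0.2)

```text
clock: 21.73
position: [0.4941, 0.4462, 0.0429]
ee_rot: [0.99, 0.142, 0.0, 0.0]
ft_force: [0.1, 0.3, -1.0]
grip_width: 0.602
grasp_force: 0.0
```

Request:
carry_out([
  [[0,0,-0.2,0,0,0],[0,0,-0.4,0,0,0],[0,0,-0.7,0,0,0],[0,0,-0.7,0,0,0],[0,0,0,0,0,0],[0,0,0,0,0,0],[0,0,0,0,0,0]],
])

```text
clock: 22.32
position: [0.4942, 0.4462, 0.1237]
ee_rot: [0.99, 0.142, 0.0, -0.0]
ft_force: [-0.4, -0.3, -0.6]
grip_width: 0.597
grasp_force: 0.0
```

```bash
python3 - <<'E'
from h import *
import pickle
o=get_obs();p=camera_params('wrist');im=camera('wrist')[:,:,::-1];cv2.imwrite('pics/w7.png',im)
print(o['position'],o['ft_force'],o['grip_width'])
o2,p2=pickle.load(open('w2.pkl','rb'));a=cv2.imread('pics/w2.png')
def meas(k,p):
  out=[]
  # rod columns at two rows -> handle edge row
  c=k[130:200,305:316].mean((1,2)).astype(float);i=np.argmin(np.diff(c))+130
  for r in(40,100,140):
    row=k[r,285:335].min(1).astype(int);x=np.where(row>row.max()-40)[0]+285;out.append((plane('wrist',(np.median(x),r),.06,p)).round(4).tolist())
  out.append(('front',plane('wrist',(311,i),.067,p).round(4).tolist()));return out
print(meas(a,p2));print(meas(im,p))
E
```

```text
[0.4941802  0.44617631 0.12366216] [-0.35255961 -0.29095768 -0.55957024] 0.5974033870367439
[[0.6151, 0.4816, 0.06], [0.581, 0.4689, 0.06], [0.555, 0.4633, 0.06], ('front', [0.5401, 0.4571, 0.067])]
[[0.6139, 0.4809, 0.06], [0.5772, 0.4754, 0.06], [0.5529, 0.4629, 0.06], ('front', [0.5136, 0.4571, 0.067])]
```

Request:
carry_out([
  [[0,0,-0.8,0,0,0],[0,0,-0.8,0,0,0],[0,0,-0.8,0,0,0],[0,0,-0.8,0,0,0],[-0.2,0,-0.8,0,0,0],[0,0,0,0,0,0],[0,0,0,0,0,0],[0,0,0,0,0,0]],
])

```text
clock: 23.03
position: [0.4863, 0.4436, 0.2816]
ee_rot: [0.99, 0.142, -0.001, 0.001]
ft_force: [0.3, 0.5, -0.1]
grip_width: 0.598
grasp_force: 0.0
```

```bash
python3 - <<'E'
from h import *
for n,(u0,u1,v0,v1) in dict(scene=(215,365,130,272),side=(250,440,175,325)).items():
  im=camera(n)[:,:,::-1];cv2.imwrite(f'pics/{n}8.png',im);a=cv2.imread(f'pics/{n}0.png')
  d=np.abs(im.astype(int)-a).max(2)[v0:v1,u0:u1];k,l,s,c=cv2.connectedComponentsWithStats((d>35).astype(np.uint8))
  print(n,[((c[i]+[u0,v0]).round(0).tolist(),s[i][4].item()) for i in range(1,k) if s[i][4]>4])
o=get_obs();print(o['position'],o['clock'])
E
```

```text
scene [([350.0, 180.0], 84), ([350.0, 188.0], 24), ([339.0, 226.0], 8), ([333.0, 234.0], 22), ([344.0, 246.0], 29), ([329.0, 249.0], 22), ([342.0, 262.0], 842)]
side [([274.0, 190.0], 12), ([263.0, 213.0], 836), ([276.0, 196.0], 17), ([283.0, 205.0], 96), ([409.0, 285.0], 14), ([325.0, 293.0], 120), ([320.0, 301.0], 78)]
[0.48628262 0.44330113 0.28096881] 23.1333
```

Rod, hook, bottle and tin look the same as in the start pictures. The only changes are the arm's shadow and the drawn bolt.

```bash
python3 -c "
from workcell import *
print(hand_in())"
```

```text
the job is handed in; nothing more can be done
None
```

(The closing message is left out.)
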